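# Draw the hot rack out of the countertop oven with the rack hook

## Robot

A 6-joint arm with a two-finger parallel gripper is mounted at the origin on the work surface. World frame = base frame: x ahead of the robot, y to its left, z up, the work surface at z = 0. Lengths are in mm, angles in rad, forces in N, time in s.
With the tool pointing down it reaches from about 275 to 750 mm from the base axis. Payload 10.2 kg.
Tool frame: the origin (TCP) lies between the finger pads; the fingertips stand 17 mm ahead of it and the grasp point (between the pads) lies 2 mm behind it (tips_ahead is the distance from the TCP to the fingertips, in mm); z points along the fingers, y is the line along which they close (so a half turn about z gives the same grasp; the last joint's range is limited). The gripper opens to 85 mm and grips with 20 to 120 N. Pads are 22 mm wide; open, the fingers measure 114 mm over their backs; the gripper's body (76 mm by 85 mm) begins 54 mm behind the grasp point. The pads swing forward as they close: fully open they stand 13 mm farther back than shut.
Start: joints at [-1.356, 0.313, 1.498, -0, 1.331, -0.223], TCP at [222.561, -475.497, 248.294] pointing down, gripper open.
Joint ranges: [-2.94, 2.94], [-0.97, 2.17], [0.19, 2.56], [-1.23, 4.37], [0.02, 3.11], [-2.88, 2.88]. Speed limits (rad/s): [2.39, 2.39, 3.01, 3.14, 3.14, 3.14].

## Interface

Orientations are given as a unit quaternion [w, x, y, z].
In Python, from rig import sense, capture, finish_job, boxes_of, tips_ahead gives the robot as it stands.
- The arm moves only by the tool drive_tool, never from a script. Its argument "commands" is text: rows parted by semicolons, each of 7 numbers parted by spaces: the shift along the world's x, y, z in units of 0.1 m (1.0 is 0.1 m), then the turn, a rotation vector about the world's x, y, z in units of pi/4 rad (1.0 is pi/4 rad), then the opening in per cent of the stroke, from 0 (shut) to 100 (fully open). A call has 1 to 20 rows; each row shifts and turns the commanded pose from where the row before left it; what a row does not reach is not made up. A row lasts 1/12 s, in which the tool goes at most 41.7 mm and 7.16 degrees, less where a joint would pass 70% of its speed; a pose out of reach is approached as far as the arm can. A call with a number of a shift or a turn outside -1 to 1 is refused whole. A call with a gripper value outside its range is refused whole. The fingers move at their own pace and stop on an object; "force" is the grip in N (left out, the last holds). Time passes only in rows, so rows that do not move let the fingers close. It gives the time, the measured TCP pose, the force, the opening and the grip force at its end, in the units of the state.
- sense(): the state, without advancing time (a new reading comes with each control period).
- capture(name): name is "scene" or "top" or "wrist"; returns a dict with "pixels" (420x560x3 uint8, blue, green, red), "fov_y" (degrees; the focal length in pixels is half the picture's height over the tangent of half this angle, whatever the lens; pixels are square), "cx", "cy" (the principal point, pixels), "position" and "attitude" of the camera in the world; the wrist camera has in their place "tool_from_camera" (4x4, takes a point from camera to tool coordinates, whose origin is the TCP and whose axes are the flange's). Camera axes: x right, y down, z forward; pixel columns grow to the right and rows downward; lengths in mm; the calibration is good to about 2 mm. A picture is of the moment at which its call begins: read the wrist's pose just before it. There is no depth.
- finish_job(): hands the job in; it is judged then, once.
Trained networks look in a picture, given as the dict that the camera call returned (one of the last four; its "shot" number tells which), for a name from the list of things; names that differ only in an ending like _2 or _b are one class to them, and where a whole thing is asked for, a point or a joint stands for the part that bears it (a point fixed in the world has none). Each returns a list of dicts, best first, with "confidence" (0 to 1); they miss things now and then, are a little off and sometimes report something else, mostly with a low value. They report only what shows in the picture. A call takes as long as a camera call. They do not tell look-alikes from the thing itself.
- boxes_of(picture, name): "position" ([column, row] in pixels, amid what is visible of it).
The state is a dict: "time_s": time; "joints": joint angles; "dq": joint speeds; "tau": joint torques, N m; "eef_pos": TCP position; "ee_rot": TCP orientation; "force": force on the tool from outside, world axes, zero at the start; "wrist_torque": the same for the moment, N m; "grip_width": opening from 0.0 (shut) to 1.0 (fully open); "grip_force": force on a finger pad.
Only numpy, scipy, OpenCV 4.12 (cv2) and the standard library are available. Lean on these libraries where they do the work, as an engineer would, in place of code of your own. Each camera call takes 0.05 s, during which the arm holds its last target. There are 200 camera calls.

## Task

The oven is hot: take the rack hook, which stands hook-end up in the utensil caddy, lay it down flat on the counter, underside down, and take it again by its wooden handle so that the hook points forward. Hook it behind the front bar of the oven rack and draw the rack out to its stop, smoothly so that the tart stays where it is on the rack, then unhook and lay the rack hook flat on the counter in the same way, clear of the oven. Do not touch the oven, the rack or the tart tin with the gripper or arm, do not drop the rack hook, and leave everything else where it stands.

Things in the scene. Friction and masses are not known exactly. Their poses are not given: they have to be found in the camera images.
- puller: Rack hook, 215 mm long, 0.12 kg: wooden handle 22 wide, 28 high; steel neck 10 wide, 7 high; end plate (the hook) 6 thick, 14 wide. Origin: middle of the handle's underside; x to the hook, y across, z up from the underside. x: handle -65..65, neck 65..144, plate 144..150. z: handle 0..28, neck 20..27, plate 0..27 (throat 20 deep). Lies level on handle and hook tip.
- puller_grip (a point): Middle of the rack hook's wooden handle, 14 mm above its underside. It can be held anywhere within 60 mm of here along x. The centre of mass lies about 35 mm from here towards the hook.
- puller_neck (a point): Middle of the rack hook's steel neck's section, at x = 100, z = 23.5 mm in its frame. At the start the rack hook leans in the caddy about 51 degrees above level, butt on the floor, underside on the rim 109 mm from the butt: only the last 20 mm of the handle, the neck and the hook stand out.
- puller_tip (a point): Lower end of the rack hook's end plate, in the middle of its thickness: x = 147 mm, z = 0 in the rack hook's frame.
- caddy: White stoneware utensil caddy, fixed, 102 (x) x 126 (y) x 93 mm high, walls 6, floor 8 thick; three compartments side by side along y, each 90 x 34 mm. Origin: centre of its underside. The rack hook stands in the one at y = -40 mm and leans to the caddy's +x, over the +x wall; a wooden spoon stands in the one at y = +40 mm and leans to -x.
- oven: Steel countertop oven, fixed, 400 wide, 270 deep, 215 high. Origin: on the counter under the middle of the opening, in the front plane; -x faces the robot, the body lies to +x. Opening y -150..150, z 40..195 mm. The glass door is open and level: 155 mm to -x from the front, 300 wide, top at z = 40. Panel with three knobs, 20 proud, at y -150..-235.
- rack (a joint): Wire rack, slides level along the oven's -x. 0 = fully in (front bar 15 mm behind the front plane), 0.130 m = fully out at its stop; starts at 0.03 to 0.05, the front bar just out over the open door. Takes about 2.5 N to slide (more when fast) and stays where it is left.
- rack_front (a point): Middle of the rack's front bar: round, 6 mm thick, 280 long along the oven's y, centre 100 mm above the counter; moves with the rack. Midway between two lengthwise wires 30 mm apart (3.6 thick); behind the bar (+x) the gap between these wires is open, the first 30 mm of it clear of the tart tin.
- rack_mid (a point): Point on the rack 105 mm behind the middle of the front bar, where the tart tin stands; moves with the rack.
- tin: Tart in its round dark tin, 120 mm across the rim, 26 high, about 0.3 kg, standing loose on the rack about rack_mid. Origin: centre of its underside.
- rolling_pin: Bystander, leave alone. Beech rolling pin, barrel 65 mm across and 200 long, lying on the counter, 370 over the handles. Origin: centre of its underside.
- flour_jar: Bystander, leave alone. Glass jar with wooden lid, 90 mm across, 130 high. Origin: centre of its underside.
- prep_bowl: Bystander, leave alone. White bowl, 120 mm across, 55 high. Origin: centre of its underside.
- salt_dish: Bystander, leave alone. Small white dish, 60 mm across, 35 high. Origin: centre of its underside.
- cutter: Bystander, leave alone. Steel ring pastry cutter, 68 mm across, 40 high. Origin: centre of its underside.
- mill: Bystander, leave alone. Dark wooden pepper mill, 48 mm across, 140 high. Origin: centre of its underside.
- measure: Bystander, leave alone. Steel measuring cup, 72 mm across, 75 high. Origin: centre of its underside.
- spoon: Bystander, leave alone. Wooden spoon, 185 mm long, leaning to -x in the caddy's compartment at y = +40 mm; origin in the underside of its stick, 75 mm from the butt.
There are look-alikes about, which are no part of the job. Of the things shaped like the puller, the wooden one is meant.

How it is judged:
By the outcome, as a careful person would: the job done as asked, in the order asked, and still so for the second after the job is handed in, with the robot touching nothing.
It also fails if it takes over 67 s, if anything falls off the work surface, if the arm or the gripper's body presses on something with over 40 N, if the wrist force passes 120 N, or if a joint passes its speed limit or range.

## Working session

There is one attempt and no reset: what is moved stays moved. The work goes in short steps, Python scripts to look and compute and a tool call to move; the robot and the scene stay as the last step left them, time stands still between calls to the robot, and variables do not carry over. Pictures are saved under pics/ and viewed, at most 10 in all, crops included, and the job is handed in when it is done.

Besides the shell and the picture viewer there is one more tool, called after "Request:" as name(argument=value, ...), one argument or row to a line, values as JSON. drive_tool: Moves the arm, as the interface text tells. Shifts and turns lie within -1 to 1; 1 stands for 0.1 m of shift or pi/4 rad of turn. Its arguments: {"type":"object","properties":{"commands":{"type":"string"},"force":{"type":"number"}},"required":["commands"]}

```bash
ls; mkdir -p pics; cat > h.py <<'E'
import numpy as np, cv2
from scipy.spatial.transform import Rotation as R
from rig import sense, capture, finish_job, boxes_of, tips_ahead
def q2R(q): return R.from_quat([q[1],q[2],q[3],q[0]]).as_matrix()
def cam(p, s=None):
    f=p["pixels"].shape[0]/2/np.tan(np.radians(p["fov_y"])/2)
    K=np.array([[f,0,p["cx"]],[0,f,p["cy"]],[0,0,1.]])
    if "tool_from_camera" in p:
        T=np.array(p["tool_from_camera"]); Rt=q2R(s["ee_rot"])
        return K, Rt@T[:3,:3], Rt@T[:3,3]+np.array(s["eef_pos"])
    a=np.array(p["attitude"]); A=q2R(a) if a.size==4 else a.reshape(3,3)
    return K,A,np.array(p["position"])
def ray(c,uv):
    K,A,o=c; d=A@np.linalg.inv(K)@np.array([uv[0],uv[1],1.]); return o,d/np.linalg.norm(d)
def onz(c,uv,z):
    o,d=ray(c,uv); return o+d*(z-o[2])/d[2]
def proj(c,X):
    K,A,o=c; v=K@A.T@(np.array(X,float)-o); return v[:2]/v[2]
def tri(c1,u1,c2,u2):
    o1,d1=ray(c1,u1);o2,d2=ray(c2,u2)
    t=np.linalg.lstsq(np.c_[d1,-d2],o2-o1,rcond=None)[0]
    return (o1+d1*t[0]+o2+d2*t[1])/2, np.linalg.norm(o1+d1*t[0]-o2-d2*t[1])
E
python3 - <<'E'
from h import *
s=sense(); print(s)
for n in ["scene","top"]:
    p=capture(n); cv2.imwrite(f"pics/{n}0.png",p["pixels"]); c=cam(p); print(n,p["fov_y"],p["position"],p["attitude"])
    for o in ["puller","puller_neck","puller_tip","puller_grip","caddy","oven","rack_front","rack_mid","tin","spoon","rolling_pin","flour_jar","prep_bowl","salt_dish","cutter","mill","measure"]:
        print(o,[(np.round(b["position"]).tolist(),round(b["confidence"],2),np.round(onz(c,b["position"],0)[:2]).tolist()) for b in boxes_of(p,o)[:4]])
E
```

```text
pics
{'time_s': 0.0, 'joints': array([-1.35642520e+00,  3.13450288e-01,  1.49842175e+00,  1.36499506e-07,
        1.33098396e+00, -2.23393191e-01]), 'dq': array([ 2.08038833e-03,  1.44176953e-03,  1.18713943e-03,  3.51642206e-04,
       -7.36855403e-04, -6.92148812e-05]), 'tau': array([-1.98078909e-03, -4.12275267e+01, -2.59742135e+01, -3.27218886e-04,
        4.15966962e-03,  3.49137338e-05]), 'eef_pos': array([ 222.49862225, -475.27032685,  247.74068157]), 'ee_rot': array([-6.31667106e-04,  9.76140594e-01,  2.17138530e-01,  2.91577653e-06]), 'force': array([ 0.13759605,  0.4358656 , -0.95094822]), 'wrist_torque': array([ 0.00010354, -0.00047448,  0.03868418]), 'grip_force': 0.0, 'grip_width': 1.0018507241644745}
scene 56.73839288360145 [1258.33053261 -412.06390202  963.30219184] [-0.32615319  0.78028641  0.49313098 -0.20395846]
puller [([383.0, 150.0], 0.65, [284.0, 557.0]), ([360.0, 166.0], 0.63, [330.0, 414.0]), ([319.0, 161.0], 0.59, [238.0, 282.0])]
puller_neck [([317.0, 158.0], 0.73, [218.0, 283.0]), ([381.0, 147.0], 0.56, [266.0, 560.0]), ([363.0, 163.0], 0.44, [323.0, 430.0]
[... 1818 characters left out ...]
([323.0, 182.0], 0.88, [660.0, -193.0])]
rack_mid [([320.0, 186.0], 0.85, [647.0, -183.0])]
tin []
spoon [([149.0, 278.0], 0.73, [366.0, 423.0]), ([173.0, 256.0], 0.22, [434.0, 342.0])]
rolling_pin [([441.0, 206.0], 0.85, [543.0, -595.0]), ([326.0, 248.0], 0.73, [424.0, -181.0])]
flour_jar [([201.0, 165.0], 0.78, [754.0, 238.0]), ([325.0, 249.0], 0.23, [423.0, -177.0])]
prep_bowl [([124.0, 219.0], 0.78, [575.0, 510.0])]
salt_dish [([324.0, 250.0], 0.56, [419.0, -175.0]), ([349.0, 182.0], 0.23, [655.0, -283.0])]
cutter [([388.0, 233.0], 0.5, [460.0, -401.0])]
mill [([365.0, 266.0], 0.58, [355.0, -309.0]), ([173.0, 254.0], 0.21, [440.0, 341.0])]
measure [([150.0, 188.0], 0.91, [683.0, 420.0])]
```

View pics/top0.png

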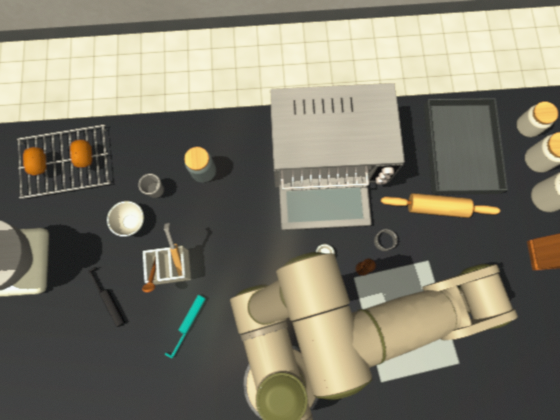

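View pics/scene0.png

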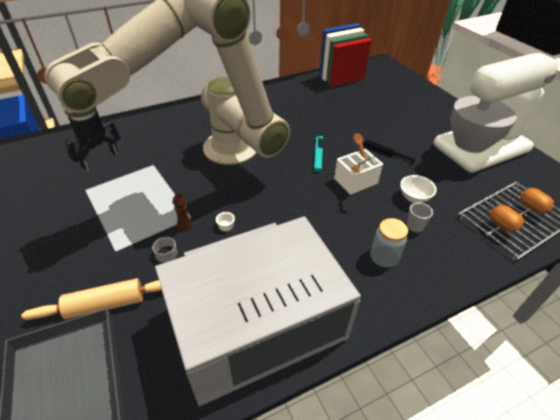

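Look-alikes in the top picture: the teal one lies at (187,325), the black one at (108,298), and the wooden-handled one stands in the caddy at (175,250). The standing wooden one fits the description. I'll confirm that in an enlarged crop.

```bash
python3 - <<'E'
import cv2,numpy as np
t=cv2.imread("pics/top0.png"); s=cv2.imread("pics/scene0.png")
a=cv2.resize(t[215:300,130:215],(400,400),interpolation=cv2.INTER_CUBIC) # x4.706
b=cv2.resize(s[125:205,320:400],(400,400),interpolation=cv2.INTER_CUBIC) # x5
c=cv2.resize(t[160:235,265:415],(400,200),interpolation=cv2.INTER_CUBIC) # 2.667
d=np.zeros((200,400,3),np.uint8)
cv2.imwrite("pics/m0.png",np.vstack([np.hstack([a,b]),np.hstack([c,d])]))
E
```

```text
(no output)
```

View pics/m0.png

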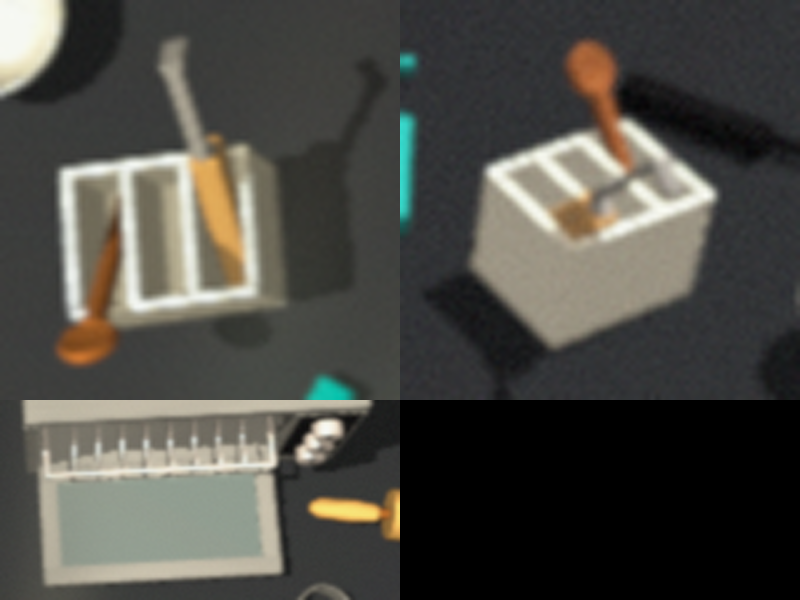

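```bash
python3 - <<'E'
from h import *
print("tips",tips_ahead if not callable(tips_ahead) else tips_ahead())
ct=cam(capture("top")); cs=cam(capture("scene"))
A=lambda x,y:(130+x/4.706,215+y/4.706); B=lambda x,y:(320+x/5,125+y/5); C=lambda x,y:(265+x/2.667,160+y/2.667)
print("rim top",[np.round(onz(ct,A(*u),93)[:2]).tolist() for u in [(60,170),(245,150),(258,295),(75,318)]])
print("rim scene",[np.round(onz(cs,B(*u),93)[:2]).tolist() for u in [(85,170),(235,125),(315,195),(175,242)]])
print("door",[np.round(onz(ct,C(*u),40)[:2]).tolist() for u in [(47,183),(282,172)]])
print("bar",[np.round(onz(ct,C(*u),100)[:2]).tolist() for u in [(45,75),(275,63)]])
for n,u,v in [("handle front",(205,157),(175,212)),("neckend",(163,65),(252,165)),("tip",(176,42),(268,187))]:
    print(n,tri(ct,A(*u),cs,B(*v)))
E
```

```text
tips 17.0
rim top [[444.0, 415.0], [448.0, 289.0], [349.0, 282.0], [343.0, 405.0]]
rim scene [[353.0, 279.0], [354.0, 409.0], [447.0, 412.0], [448.0, 293.0]]
door [[495.0, -38.0], [488.0, -335.0]]
bar [[619.0, -44.0], [614.0, -329.0]]
handle front (array([438.68266187, 305.1303543 , 110.57922637]), np.float64(15.61253962744613))
neckend (array([489.12597692, 315.48081172, 183.17733503]), np.float64(11.765181616452054))
tip (array([506.86128889, 311.7673796 , 177.94871611]), np.float64(4.117415990901717))
```

Request:
drive_tool(
  commands="0.22 0.34 0.1 0 0 -0.125 100;0.22 0.34 0.1 0 0 -0.125 100;0.22 0.34 0.1 0 0 -0.125 100;0.22 0.34 0.1 0 0 -0.125 100;0.22 0.34 0.1 0 0 0 100;0.22 0.34 0.1 0 0 0 100;0.22 0.34 0.1 0 0 0 100;0.22 0.34 0.1 0 0 0 100;0.06 0.38 0 0 0 0 100;0.06 0.38 0 0 0 0 100;0.06 0.38 0 0 0 0 100;0.06 0.38 0 0 0 0 100;0.06 0.38 0 0 0 0 100;-0.11 0.38 0 0 -0.14 0 100;-0.11 0.38 0 0 -0.14 0 100;-0.11 0.38 0 0 -0.14 0 100;-0.11 0.38 0 0 -0.14 0 100;-0.11 0.38 0 0 -0.14 0 100;-0.11 0.38 0 0 -0.14 0 100;-0.11 0.38 0 0 -0.14 0 100",
)

```text
time_s: 3.57
eef_pos: [359.6, 222.8, 327.7]
ee_rot: [0.013, 0.941, 0.019, 0.336]
force: [1.2, -1.2, 0.3]
grip_width: 1.0
grip_force: 0.0
```

Request:
drive_tool(
  commands="-0.03 0.17 -0.27 0 -0.13 0 100;-0.03 0.17 -0.27 0 -0.13 0 100;-0.03 0.17 -0.27 0 0 0 100;-0.03 0.17 -0.27 0 0 0 100;-0.03 0.17 -0.27 0 0 0 100;0 0 0 0 0 0 100;0 0 0 0 0 0 100",
)

```text
time_s: 4.15
eef_pos: [356.3, 280.2, 229.1]
ee_rot: [0.023, 0.925, 0.015, 0.378]
force: [-0.0, -0.1, -0.0]
grip_width: 1.0
grip_force: 0.0
```

```bash
cat >> h.py <<'E'
def pul(o,yaw,el):
    "puller pose: maps puller-frame points; o=world of puller origin"
    Rm=R.from_euler('ZY',[yaw,-el]).as_matrix(); return Rm,np.array(o)
PTS={"hf":(65,0,28),"hfu":(65,0,0),"neckend":(144,0,27),"tip":(150,0,0),"mid":(57,0,14)}
E
python3 - <<'E'
from h import *
s=sense(); p=capture("wrist"); c=cam(p,s)
print(s["eef_pos"],s["ee_rot"],q2R(s["ee_rot"])[:,2],p["tool_from_camera"],p["fov_y"])
im=p["pixels"].copy(); cv2.imwrite("pics/w1raw.png",im)
yaw,el=0.05,np.radians(51)
ez=np.array([np.cos(yaw),np.sin(yaw),0])
rim=np.array([400,309,0])+45*ez+[0,0,93]
Rm,_=pul([0,0,0],yaw,el); o=rim-Rm@[44,0,0]
for k,v in PTS.items():
    u=proj(c,Rm@np.array(v)+o); print(k,np.round(Rm@np.array(v)+o),np.round(u)); cv2.circle(im,tuple(int(x) for x in u),4,(0,0,255),1)
for n in ["puller_neck","puller_tip","caddy"]: print(n,[(np.round(b["position"]).tolist(),round(b["confidence"],2)) for b in boxes_of(p,n)[:3]])
cv2.imwrite("pics/w1.png",im)
E
```

```text
[356.25229092 280.20461082 229.05556097] [0.02272755 0.92530085 0.0145425  0.3782728 ] [ 0.70069332 -0.03105757 -0.71278629] [[ 1.43919611e-04 -9.61492081e-01 -2.74832598e-01  6.96915785e+01]
 [ 9.99999969e-01  8.22447659e-05  2.35932405e-04  3.51196749e-01]
 [-2.04243596e-04 -2.74832624e-01  9.61492063e-01 -1.25382988e+02]
 [ 0.00000000e+00  0.00000000e+00  0.00000000e+00  1.00000000e+00]] 67.16750870284035
hf [436. 311. 127.] [234. 216.]
hfu [458. 312. 109.] [236. 203.]
neckend [487. 313. 188.] [231. 119.]
tip [512. 315. 175.] [233. 107.]
mid [442. 311. 112.] [235. 217.]
puller_neck [([236.0, 236.0], 0.69)]
puller_tip [([236.0, 236.0], 0.79), ([554.0, 88.0], 0.28)]
caddy [([201.0, 272.0], 0.56), ([556.0, 89.0], 0.23)]
```

View pics/w1.png

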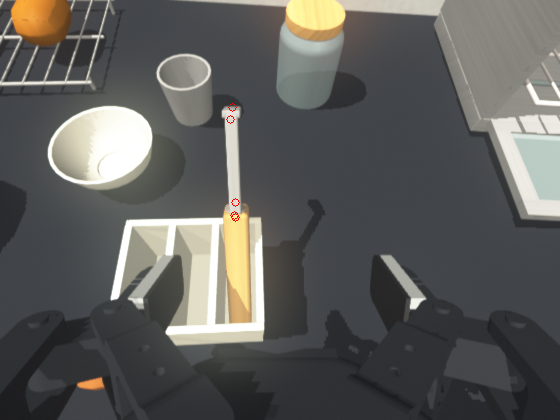

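```bash
cat >> h.py <<'E'
def delta(X,Rt):
    s=sense(); d=(np.array(X)-s["eef_pos"])/100
    r=R.from_matrix(Rt@q2R(s["ee_rot"]).T).as_rotvec()/(np.pi/4)
    print("shift",np.round(d,3),"turn",np.round(r,3),"at",np.round(s["eef_pos"],1),"t",s["time_s"])
def Rtool(yaw,tilt):
    "tool down, x_tool along yaw; tilt>0 leans tool z towards +x"
    return R.from_euler('ZY',[yaw,-tilt]).as_matrix()@np.diag([1,-1,-1.])
yaw,el=0.05,np.radians(51)
ez=np.array([np.cos(yaw),np.sin(yaw),0])
rim=np.array([400,309,0])+45*ez+[0,0,93]
Rm,_=pul([0,0,0],yaw,el); o0=rim-Rm@[44,0,0]
E
python3 - <<'E'
from h import *
X=Rm@np.array([59,0,18])+o0; Rt=Rtool(yaw,el)
print(X,Rt[:,2]); delta(X-70*Rt[:,2],Rt)
E
```

```text
[440.40062512 311.0217163  115.98495646] [ 0.77617473  0.03884111 -0.62932039]
shift [ 0.295  0.285 -0.702] turn [ 0.07  -0.14   0.056] at [356.5 279.8 230.3] t 4.35
```

Request:
drive_tool(
  commands="0.042 0.041 -0.1 0.01 -0.02 0.008 50;0.042 0.041 -0.1 0.01 -0.02 0.008 50;0.042 0.041 -0.1 0.01 -0.02 0.008 50;0.042 0.041 -0.1 0.01 -0.02 0.008 50;0.042 0.041 -0.1 0.01 -0.02 0.008 50;0.042 0.041 -0.1 0.01 -0.02 0.008 50;0.042 0.041 -0.1 0.01 -0.02 0.008 50;0 0 0 0 0 0 50;0 0 0 0 0 0 50",
  force=60,
)

```text
time_s: 5.1
eef_pos: [403.1, 287.0, 213.1]
ee_rot: [-0.017, 0.919, 0.041, 0.392]
force: [-0.9, -0.2, -0.1]
grip_width: 0.501
grip_force: 0.0
```

```bash
python3 - <<'E'
from h import *
X=Rm@np.array([59,0,18])+o0; Rt=Rtool(yaw,el)
delta(X,Rt)
s=sense(); p=capture("wrist"); c=cam(p,s); im=p["pixels"].copy()
for v in [(65,-11,28),(65,11,28),(144,0,27),(150,-7,0),(150,7,0),(59,0,28)]:
    u=proj(c,Rm@np.array(v)+o0); cv2.circle(im,tuple(int(x) for x in u),3,(0,0,255),1)
cv2.imwrite("pics/w2.png",im)
E
```

```text
shift [ 0.373  0.24  -0.971] turn [ 0.009 -0.106 -0.048] at [403.1 287.  213.1] t 5.1
```

View pics/w2.png

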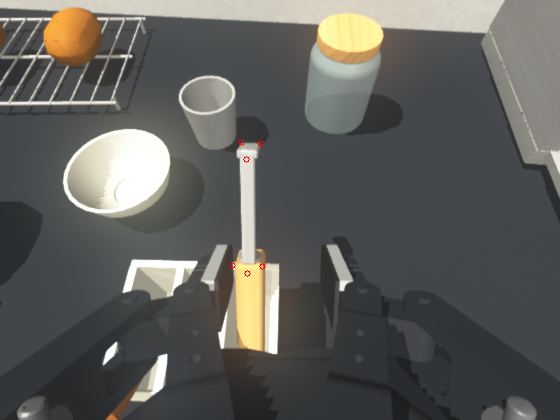

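```bash
python3 - <<'E'
from h import *
s=sense(); print(np.round(s["joints"],3), s["tau"].round(1))
E
```

```text
[ 0.535  0.081  2.104 -1.023  0.375  2.88 ] [ -0.4 -26.4 -22.8  -0.7  -0.5  -0. ]
```

```bash
python3 - <<'E'
from h import *
Rt=Rtool(yaw,np.radians(25)); X=Rm@np.array([59,0,22])+o0+2*Rt[:,2]
print(X); delta(X-80*Rt[:,2],Rt)
E
```

```text
[438.14010639 310.90859608 116.68962245]
shift [ 0.015  0.22  -0.238] turn [-0.031  0.47  -0.049] at [402.9 287.2 213. ] t 5.15
```

Request:
drive_tool(
  commands="0 0 0 -0.005 0.08 -0.008 50;0 0 0 -0.005 0.08 -0.008 50;0 0.05 0 -0.005 0.08 -0.008 50;0 0.05 -0.05 -0.005 0.08 -0.008 50;0 0.05 -0.05 -0.005 0.08 -0.008 50;0 0.05 -0.05 -0.005 0.07 -0.008 50;0.015 0.02 -0.08 0 0 0 50;0 0 0 0 0 0 50;0 0 0 0 0 0 50",
)

```text
time_s: 5.9
eef_pos: [404.0, 308.9, 188.9]
ee_rot: [-0.005, 0.975, 0.025, 0.222]
force: [-0.6, -0.3, 0.3]
grip_width: 0.499
grip_force: 0.0
```

```bash
python3 - <<'E'
from h import *
Rt=Rtool(yaw,np.radians(25)); X=Rm@np.array([59,0,22])+o0+2*Rt[:,2]
delta(X,Rt); print(sense()["joints"].round(2))
E
```

```text
shift [ 0.342  0.02  -0.722] turn [ 0.001  0.015 -0.003] at [404.  308.9 188.9] t 5.9
[ 0.51  0.19  1.89 -0.31  0.68  2.24]
```

Request:
drive_tool(
  commands="0.043 0.003 -0.09 0 0 0 50;0.043 0.003 -0.09 0 0 0 50;0.043 0.003 -0.09 0 0 0 50;0.043 0.003 -0.09 0 0 0 50;0.043 0.003 -0.09 0 0 0 50;0.043 0.003 -0.09 0 0 0 50;0.043 0.002 -0.09 0 0 0 50;0.041 0 -0.09 0 0 0 50;0 0 0 0 0 0 50;0 0 0 0 0 0 50",
)

```text
time_s: 6.73
eef_pos: [438.8, 311.0, 116.9]
ee_rot: [-0.005, 0.975, 0.025, 0.221]
force: [-0.2, -0.4, 0.3]
grip_width: 0.503
grip_force: 0.0
```

```bash
python3 - <<'E'
from h import *
Rt=Rtool(yaw,np.radians(25)); X=Rm@np.array([59,0,22])+o0+2*Rt[:,2]
delta(X,Rt)
s=sense(); print(s["force"]); p=capture("wrist"); c=cam(p,s); im=p["pixels"].copy()
for v in [(65,-11,28),(65,11,28),(144,0,27),(150,-7,0),(150,7,0)]:
    u=proj(c,Rm@np.array(v)+o0); cv2.circle(im,tuple(int(x) for x in u),3,(0,0,255),1)
cv2.imwrite("pics/w3.png",im)
E
```

```text
shift [-0.007 -0.001 -0.002] turn [ 0.     0.013 -0.002] at [438.8 311.  116.9] t 6.7333
[-0.19686999 -0.41820599  0.32740272]
```

View pics/w3.png

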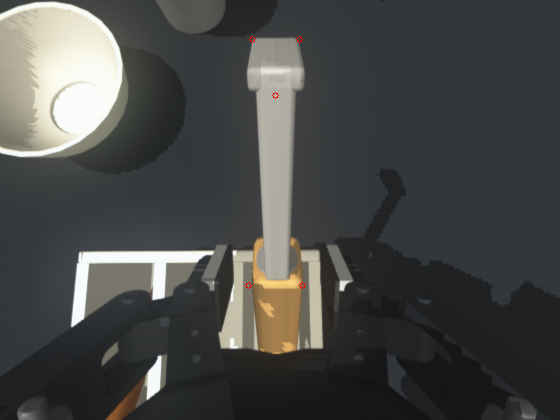

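Request:
drive_tool(
  commands="0 0 0 0 0 0 10;0 0 0 0 0 0 10;0 0 0 0 0 0 10;0 0 0 0 0 0 10;0 0 0 0 0 0 10;0 0 0 0 0 0 10;0 0 0 0 0 0 10;0 0 0 0 0 0 10",
  force=70,
)

```text
time_s: 7.45
eef_pos: [438.8, 311.3, 117.9]
ee_rot: [-0.006, 0.975, 0.025, 0.222]
force: [-3.6, -0.7, 6.0]
grip_width: 0.24
grip_force: 70.5
```

Request:
drive_tool(
  commands="0.02 0 0.04 0 0 0 10;0.03 0 0.06 0 0 0 10;0.05 0 0.1 0 0 0 10;0.06 0 0.12 0 0 0 10;0.06 0 0.12 0 0 0 10;0.06 0 0.12 0 0 0 10;0.06 0 0.12 0 0 0 10;0.06 0 0.12 0 0 0 10;0.06 0 0.12 0 0 0 10;0.06 0 0.12 0 0 0 10;0.06 0 0.12 0 0 0 10;0.06 0 0.12 0 0 0 10;0.03 0 0.1 0 0 0 10;0 0 0.06 0 0 0 10;0 0 0 0 0 0 10",
)

```text
time_s: 8.7
eef_pos: [506.1, 311.2, 262.8]
ee_rot: [-0.006, 0.975, 0.025, 0.223]
force: [-0.3, -0.9, -1.0]
grip_width: 0.246
grip_force: 69.7
```

```bash
python3 - <<'E'
from h import *
s=sense(); print(s["force"],s["joints"].round(2),s["eef_pos"].round(),s["grip_width"])
E
```

```text
[-0.2783027  -0.93206616 -0.96124418] [ 0.42  0.28  1.57 -0.2   0.88  2.03] [506. 311. 263.] 0.24642810134994597
```

Request:
drive_tool(
  commands="-0.03 -0.1 0 0 0.06 -0.01 10;-0.05 -0.2 0 0 0.12 -0.01 10;-0.05 -0.23 -0.05 0 0.12 -0.01 10;-0.05 -0.23 -0.08 0 0.12 -0.01 10;-0.05 -0.23 -0.08 0 0.12 -0.01 10;-0.05 -0.23 -0.08 0 0.12 -0.01 10;-0.05 -0.23 -0.1 0 0.12 -0.01 10;-0.05 -0.23 -0.1 0 0.12 -0.01 10;-0.05 -0.2 -0.1 0 0.12 -0.01 10;-0.03 -0.1 -0.1 0 0.12 0 10;0 0 -0.05 0 0.1 0 10;0 0 0 0 0 0 10;0 0 0 0 0 0 10",
)

```text
time_s: 9.78
eef_pos: [459.8, 113.3, 186.6]
ee_rot: [-0.006, 0.966, -0.013, -0.26]
force: [0.4, 0.2, -0.0]
grip_width: 0.243
grip_force: 69.7
```

```bash
python3 - <<'E'
from h import *
s=sense(); Rt=q2R(s["ee_rot"]); print(s["force"],s["joints"].round(2),s["eef_pos"].round(1))
# grasp transform from model
Rt0=q2R([-0.006,0.975,0.025,0.222]); X0=np.array([438.8,311.3,117.4])
Rg=Rt0.T@Rm; og=Rt0.T@(o0-X0); print("og",og)
Rp=Rt@Rg; op=Rt@og+s["eef_pos"]
for v in [(-65,0,0),(65,0,0),(147,0,0),(0,0,0)]: print(v,np.round(Rp@np.array(v)+op,1))
print(Rp[:,0],Rp[:,2])
np.savez("g.npz",Rg=Rg,og=og)
p=capture("wrist"); c=cam(p,s); im=p["pixels"].copy()
for v in [(65,-11,28),(65,11,28),(65,11,0),(65,-11,0),(144,-5,27),(144,5,27),(150,-7,27),(150,7,27),(150,-7,0),(150,7,0)]:
    u=proj(c,Rp@np.array(v)+op); cv2.circle(im,tuple(int(x) for x in u),3,(0,0,255),1)
q=capture("top"); c=cam(q); t=q["pixels"].copy()
for v in [(-65,0,28),(65,0,28),(147,0,27)]:
    u=proj(c,Rp@np.array(v)+op); print(u); cv2.circle(t,tuple(int(x) for x in u),2,(0,0,255),1)
q=capture("scene"); c=cam(q); t2=q["pixels"].copy()
for v in [(-65,0,28),(65,0,28),(147,0,27),(150,0,0),(-65,0,0)]:
    u=proj(c,Rp@np.array(v)+op); print(u);cv2.circle(t2,tuple(int(x) for x in u),2,(0,0,255),1)
    z=u.astype(int)
x,y=np.clip(z-[60,60],0,[560-130,300]); 
cv2.imwrite("pics/w4.png",np.hstack([cv2.resize(im,(400,300)),cv2.resize(t2[y:y+90,x:x+120],(400,300))]))
E
```

```text
[ 0.44599893  0.23385489 -0.04796532] [-0.01  0.54  1.42  0.01  1.71  1.58] [459.8 113.3 186.6]
og [-44.8004286    0.36273223  43.48459173]
(-65, 0, 0) [334.5 116.4 176.9]
(65, 0, 0) [464.  112.8 166.1]
(147, 0, 0) [545.7 110.6 159.3]
(0, 0, 0) [399.2 114.6 171.5]
[ 0.99616991 -0.02747919 -0.08300841] [ 0.08290588 -0.00485174  0.99654557]
[233.53357987 274.74959219]
[233.14677842 231.73469851]
[232.9508291  206.00756818]
[296.46065103 142.56488345]
[314.8091537 167.9174673]
[327.57641804 185.85468203]
[326.80487951 192.65949943]
[295.79180875 149.01898526]
```

View pics/w4.png

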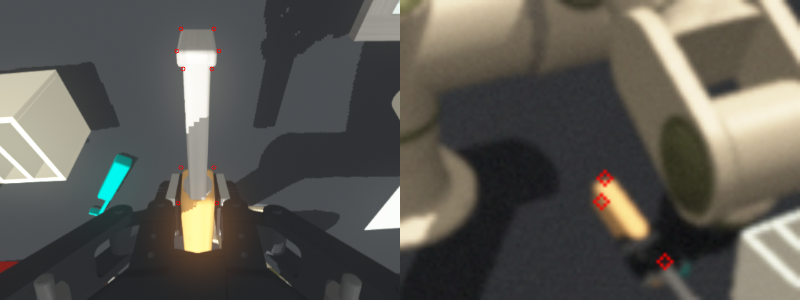

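Request:
drive_tool(
  commands="0 0 -0.1 0 -0.035 0 10;0 0 -0.15 0 -0.035 0 10;0 0 -0.2 0 -0.035 0 10;0 0 -0.2 0 0 0 10;0 0 -0.2 0 0 0 10;0 0 -0.2 0 0 0 10;0 0 -0.2 0 0 0 10;0 0 -0.15 0 0 0 10;0 0 -0.1 0 0 0 10;0 0 -0.06 0 0 0 10;0 0 -0.04 0 0 0 10;0 0 -0.02 0 0 0 10;0 0 -0.01 0 0 0 10;0 0 0 0 0 0 10",
)

```text
time_s: 11.1
eef_pos: [460.1, 113.2, 24.9]
ee_rot: [-0.006, 0.976, -0.013, -0.219]
force: [-0.3, 0.1, -1.1]
grip_width: 0.239
grip_force: 69.7
```

```bash
python3 - <<'E'
from h import *
g=np.load("g.npz"); s=sense(); Rt=q2R(s["ee_rot"]); Rp=Rt@g["Rg"]; op=Rt@g["og"]+s["eef_pos"]
print(s["force"],s["eef_pos"])
for v in [(-65,0,0),(65,0,0),(147,0,0),(0,0,0)]: print(v,np.round(Rp@np.array(v)+op,1))
E
```

```text
[-0.33299597  0.08114632 -1.13940633] [460.07628592 113.151093    24.89494319]
(-65, 0, 0) [336.  116.3   4.8]
(65, 0, 0) [466.  112.7   4.8]
(147, 0, 0) [547.9 110.5   4.8]
(0, 0, 0) [401.  114.5   4.8]
```

Lowering until contact.

Request:
drive_tool(
  commands="0 0 -0.015 0 0 0 10;0 0 -0.01 0 0 0 10;0 0 -0.01 0 0 0 10;0 0 0 0 0 0 10",
)

```text
time_s: 11.43
eef_pos: [460.0, 113.1, 21.3]
ee_rot: [-0.006, 0.975, -0.013, -0.22]
force: [1.2, 1.0, 2.0]
grip_width: 0.239
grip_force: 70.2
```

Request:
drive_tool(
  commands="0 0 -0.01 0 0 0 10;0 0 0 0 0 0 10;0 0 0 0 0 0 10",
)

```text
time_s: 11.68
eef_pos: [460.0, 113.1, 21.3]
ee_rot: [-0.006, 0.975, -0.013, -0.22]
force: [-0.3, -0.4, 13.2]
grip_width: 0.241
grip_force: 71.3
```

Request:
drive_tool(
  commands="0 0 0.005 0 0 0 10;0 0 0 0 0 0 30;0 0 0 0 0 0 45;0 0 0 0 0 0 45;0 0 0 0 0 0 45;0.04 0 0.1 0 0 0 45;0.06 0 0.13 0 0 0 45;0.06 0 0.13 0 0 0 45;0.06 0 0.13 0 0 0 45;0.06 0 0.13 0 0 0 45;0 0 0.1 0 -0.1 0 45;0 0 0.1 0 -0.1 0 45;-0.1 0 0.05 0 -0.1 0 45;-0.15 0 0.05 0 -0.1 0 45;-0.2 0 0 0 -0.1 0 45;-0.15 0 0 0 -0.06 0 45;0 0 0 0 0 0 45;0 0 0 0 0 0 45",
)

```text
time_s: 13.18
eef_pos: [427.4, 113.2, 112.9]
ee_rot: [-0.009, 1.0, -0.011, -0.002]
force: [0.6, 0.4, 0.3]
grip_width: 0.448
grip_force: 0.0
```

```bash
python3 - <<'E'
from h import *
s=sense(); p=capture("wrist"); c=cam(p,s); im=p["pixels"].copy()
print(s["eef_pos"].round(1),s["joints"].round(2))
Rp=R.from_euler('z',-.0275).as_matrix(); op=np.array([401,114.5,0])
for v in [(-65,-11,28),(-65,11,28),(65,-11,28),(65,11,28),(144,0,27),(150,-7,27),(150,7,27),(150,-7,0),(150,7,0)]:
    u=proj(c,Rp@np.array(v)+op); cv2.circle(im,tuple(int(x) for x in u),3,(0,0,255),1)
cv2.imwrite("pics/w5.png",im)
E
```

```text
[427.4 113.2 112.9] [-0.02  0.3   1.91  0.02  0.93  1.56]
```

View pics/w5.png

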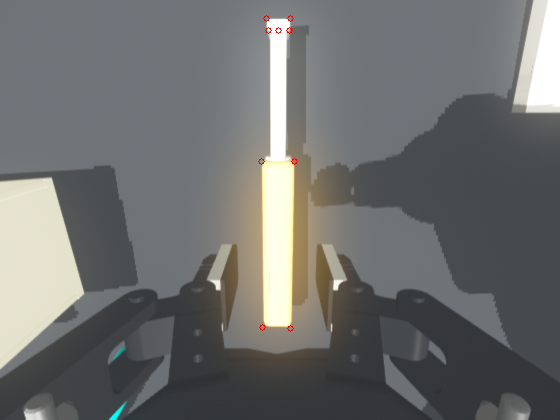

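Request:
drive_tool(
  commands="-0.1 0.005 -0.05 0 0 0 45;-0.15 0.005 -0.1 0 0 0 45;-0.11 0.006 -0.15 0 0 0 45;0 0 -0.2 0 0 0 45;0 0 -0.2 0 0 0 45;0 0 -0.13 0 0 0 45;0 0 -0.07 0 0 0 45;0 0 -0.03 0 0 0 45;0 0 0 0 0 0 45;0 0 0 0 0 0 10;0 0 0 0 0 0 10;0 0 0 0 0 0 10;0 0 0 0 0 0 10;0 0 0 0 0 0 10;0 0 0 0 0 0 10",
  force=90,
)

```text
time_s: 14.48
eef_pos: [392.5, 114.7, 20.3]
ee_rot: [-0.009, 1.0, -0.011, -0.001]
force: [-1.6, -0.5, 5.6]
grip_width: 0.239
grip_force: 88.7
```

Request:
drive_tool(
  commands="0 0 0.05 0 0 0 10;0 0 0.12 0 0 0 10;0 0 0.2 0 0 0 10;0 0 0.25 0 0 0 10;0 -0.1 0.25 0 0 0 10;0 -0.2 0.25 0 0 0 10;0 -0.3 0.2 0 0 0 10;0 -0.35 0.1 0 0 0 10;0.01 -0.35 0 0 0 0 10;0.01 -0.35 0 0 0 0 10;0.01 -0.35 0 0 0 0 10;0.01 -0.35 0 0 0 0 10;0.01 -0.3 0 0 0 0 10;0.01 -0.2 0 0 0 0 10;0 -0.1 0 0 0 0 10;0 0 0 0 0 0 10;0 0 0 0 0 0 10;0 0 0 0 0 0 10",
)

```text
time_s: 15.98
eef_pos: [397.7, -179.0, 161.5]
ee_rot: [-0.009, 1.0, -0.01, -0.002]
force: [0.1, -0.4, -0.5]
grip_width: 0.242
grip_force: 88.1
```

```bash
cat >> h.py <<'E'
def pz(s):  # puller pose in hand (second grasp)
    Rt=q2R(s["ee_rot"]); Rt0=q2R([-0.009,1,-0.011,-0.001]); 
    Rg=Rt0.T@R.from_euler('z',-.0275).as_matrix(); og=Rt0.T@(np.array([401,114.5,0])-[392.5,114.7,20.3])
    return Rt@Rg, Rt@og+s["eef_pos"]
E
python3 - <<'E'
from h import *
s=sense(); p=capture("wrist"); c=cam(p,s); im=p["pixels"].copy()
print(s["eef_pos"].round(1),s["joints"].round(2))
Rp,op=pz(s)
for v in [(-65,0,0),(147,0,0)]: print(np.round(Rp@np.array(v)+op,1))
for v in [(65,-11,28),(65,11,28),(144,0,27),(150,-7,27),(150,7,27),(150,-7,0),(150,7,0)]:
    u=proj(c,Rp@np.array(v)+op); cv2.circle(im,tuple(int(x) for x in u),3,(0,0,255),1)
for e in [(619,-44,100),(614,-329,100),(616.5,-186.5,100)]: print("bar",proj(c,e).round(1))
print([(np.round(b["position"]).tolist(),round(b["confidence"],2)) for n in ("rack_front","tin") for b in boxes_of(p,n)[:3]])
cv2.imwrite("pics/w6.png",im)
E
```

```text
[ 397.7 -179.   161.5] [-0.7   0.22  1.86  0.01  1.07  0.89]
[ 341.2 -177.5  141.3]
[ 553.1 -183.   140.9]
bar [ -36.  -234.9]
bar [ 617.5 -250.2]
bar [ 284.8 -242.4]
[]
```

View pics/w6.png

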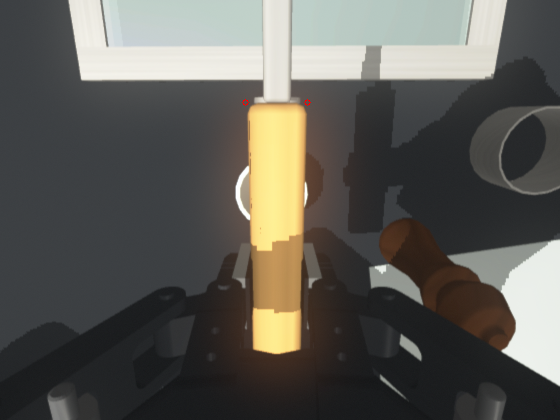

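```bash
python3 - <<'E'
from h import *
s=sense(); p=capture("wrist"); c=cam(p,s)
print("door wrist",[onz(c,u,40).round(1) for u in [(81,79),(497,79)]])
q=capture("top"); ct=cam(q); t0=cv2.imread("pics/top0.png"); cv2.imwrite("pics/top1.png",q["pixels"])
g0=t0.mean(2); g1=q["pixels"].mean(2)
for col in range(300,350,5):
    print(col, g0[178:196,col].round().astype(int), g1[178:196,col].round().astype(int)[:0])
print(np.abs(g1-g0)[175:195,285:365].max(1).round())
E
```

```text
door wrist [array([494.6, -35.4,  40. ]), array([ 487.9, -338.6,   40. ])]
300 [144 147 159 162 165 172 173 173 189 221 187 164 148 147 148 148 147 148] []
305 [115 138 173 182 182 179 179 185 209 225 195 159 151 151 149 149 149 149] []
310 [198 193 183 173 164 167 167 187 223 210 169 146 155 153 150 149 150 149] []
315 [132 175 187 186 182 177 177 193 227 203 175 147 149 151 149 149 150 149] []
320 [179 184 190 186 180 179 186 210 227 185 155 144 148 149 149 149 149 149] []
325 [131 173 186 183 182 186 192 215 229 202 162 149 149 149 149 149 149 149] []
330 [168 179 182 183 188 200 215 230 218 183 152 155 153 150 148 149 148 149] []
335 [148 176 181 178 171 171 189 227 199 168 145 151 150 149 149 148 148 149] []
340 [170 181 182 185 189 189 205 229 197 172 151 149 149 150 150 149 149 149] []
345 [154 158 155 150 133 148 200 226 187 154 150 151 148 149 148 149 149 148] []
[2. 2. 3. 3. 2. 2. 2. 3. 3. 2. 2. 2. 2. 2. 2. 3. 3. 2. 3. 3.]
```

Request:
drive_tool(
  commands="0.04 0 0 0 0 0 10;0.08 -0.01 0 0 0 0 10;0.12 -0.01 0 0 0 0 10;0.14 -0.01 -0.02 0 0 0 10;0.14 -0.01 -0.04 0 0 0 10;0.12 -0.01 -0.05 0 0 0 10;0.08 0 -0.04 0 0 0 10;0.04 0 -0.03 0 0 0 10;0 0 0 0 0 0 10;0 0 0 0 0 0 10;0 0 0 0 0 0 10",
)

```text
time_s: 17.15
eef_pos: [473.5, -185.3, 143.7]
ee_rot: [-0.009, 1.0, -0.011, -0.002]
force: [0.2, -0.4, -0.7]
grip_width: 0.243
grip_force: 88.1
```

```bash
python3 - <<'E'
from h import *
s=sense(); Rp,op=pz(s); print(s["eef_pos"].round(1),s["force"].round(1))
print("tip",(Rp@np.array([147,0,0])+op).round(1))
q=capture("top"); c=cam(q); im=q["pixels"]; cv2.imwrite("pics/top2.png",im)
K=6; x0,y0=285,165
a=cv2.resize(im[y0:y0+70,x0:x0+90],None,fx=K,fy=K,interpolation=cv2.INTER_CUBIC)
for v in [(144,-5,27),(144,5,27),(150,-7,27),(150,7,27),(65,-11,28),(65,11,28)]:
    u=(proj(c,Rp@np.array(v)+op)+.5-[x0,y0])*K; cv2.circle(a,tuple(int(x) for x in u),3,(0,0,255),1)
for v in [(619,-44,100),(616.5,-186.5,100),(614,-329,100),(616.5,-171.5,100),(616.5,-201.5,100)]:
    u=(proj(c,v)+.5-[x0,y0])*K; cv2.circle(a,tuple(int(x) for x in u),3,(0,255,0),1)
cv2.imwrite("pics/m2.png",a)
E
```

```text
[ 473.5 -185.3  143.7] [ 0.2 -0.4 -0.7]
tip [ 628.9 -189.5  123.1]
```

View pics/m2.png

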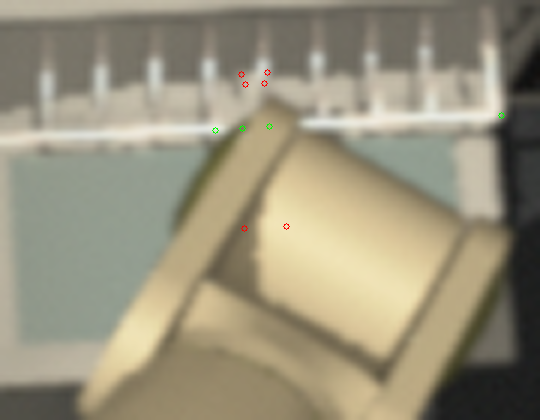

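```bash
python3 - <<'E'
from h import *
from scipy.signal import find_peaks
q=capture("top"); c=cam(q); t0=cv2.imread("pics/top0.png").astype(float).mean(2); t2=q["pixels"].astype(float).mean(2)
for r in (174,176,178):
    g=cv2.GaussianBlur(t0,(0,0),.7)[r,270:380]; pk,_=find_peaks(g,prominence=12)
    out=[]
    for k in pk:
        a,b,d=g[k-1:k+2]; x=270+k+.5*(a-d)/(a-2*b+d); out.append((round(x,1),round(onz(c,(x,r),100)[1],1)))
    print(r,out)
d=(t2-t0); print("diff rows172-186 cols 318-336"); print(d[170:186,318:336].round().astype(int))
# bar row: ends
g=cv2.GaussianBlur(t0,(0,0),.7)
for r,lo,hi in [(188,272,292),(184,360,378)]: print(r,g[r,lo:hi].round().astype(int))
E
```

```text
174 [(np.float64(281.9), np.float64(-48.0)), (np.float64(292.5), np.float64(-83.0)), (np.float64(301.5), np.float64(-112.7)), (np.float64(310.4), np.float64(-142.3)), (np.float64(319.3), np.float64(-171.8)), (np.float64(328.3), np.float64(-201.6)), (np.float64(337.3), np.float64(-231.3)), (np.float64(346.3), np.float64(-261.1)), (np.float64(355.3), np.float64(-290.9)), (np.float64(366.1), np.float64(-326.5))]
176 [(np.float64(281.9), np.float64(-47.5)), (np.float64(292.4), np.float64(-82.2)), (np.float64(301.4), np.float64(-111.8)), (np.float64(310.3), np.float64(-141.4)), (np.float64(319.3), np.float64(-171.2)), (np.float64(328.4), np.float64(-201.0)), (np.float64(337.4), np.float64(-230.7)), (np.float64(346.5), np.float64(-261.0)), (np.float64(355.5), np.float64(-290.7)), (np.float64(366.2), np.float64(-325.8))]
178 [(np.float64(281.8), np.float64(-46.6)), (np.float64(292.4), np.float64(-81.5)), (np.float64(301.3), np.float64(-111.2)), (np.float64(310.4), np.float64(-141.0)), (np.float64(319.5), np.float64(-171.1)), (np.float64(328.8), np.float64(-201.9)), (np.float64(337.8), np.fl
[... 834 characters left out ...]
   1   1]
 [  1   1  -1   1  -4 -16 -27  -4  22  32   1 -16  -9  -4  -1   0   1  -1]
 [  1   0   0   0  -4 -20 -35 -16  10  24  -7 -33 -29 -18  -6   0   1   1]
 [  1   0   0   0  -1  -9 -17 -10   9  23  -8 -47 -58 -46 -24 -10  -2   0]
 [  0   1   0   0   1  -1  -6  -4   6  19 -10 -58 -71 -62 -50 -36 -19  -8]
 [ -2   1   1   0  -1   0  -5  -9  -7   1 -21 -61 -70 -62 -62 -59 -49 -35]
 [ -1   0   0  -1  -1  -4 -13 -33 -39 -21 -30 -64 -74 -71 -67 -68 -71 -47]
 [ -1   2  -2  -2 -15 -32 -59 -87 -84 -66 -65 -75 -82 -84 -89 -98 -92 -46]]
188 [ 64  65  67  69  71  75  89 119 151 176 195 203 204 204 205 205 204 201
 195 188]
184 [214 213 212 214 217 216 208 182 133  81  55  54  55  54  52  51  59  73]
```

Request:
drive_tool(
  commands="0 0 -0.03 0 0 0 10;0 0 -0.06 0 0 0 10;0 0 -0.07 0 0 0 10;0 0 -0.07 0 0 0 10;0 0 -0.06 0 0 0 10;0 0 -0.04 0 0 0 10;0 0 -0.02 0 0 0 10;0 0 0 0 0 0 10;0 0 0 0 0 0 10",
)

```text
time_s: 18.0
eef_pos: [473.9, -185.3, 108.5]
ee_rot: [-0.009, 1.0, -0.011, -0.002]
force: [1.2, -0.0, -0.0]
grip_width: 0.245
grip_force: 88.1
```

Request:
drive_tool(
  commands="-0.005 0 0 0 0 0 10;-0.01 0 0 0 0 0 10;-0.01 0 0 0 0 0 10;-0.01 0 0 0 0 0 10;-0.01 0 0 0 0 0 10;-0.01 0 0 0 0 0 10;-0.01 0 0 0 0 0 10;-0.01 0 0 0 0 0 10;-0.01 0 0 0 0 0 10;-0.01 0 0 0 0 0 10;-0.01 0.0005 0 0 0 0 10;-0.012 0.0005 0 0 0 0 10;-0.014 0.0005 0 0 0 0 10;-0.016 0.0005 0 0 0 0 10;-0.018 0.0005 0 0 0 0 10;-0.02 0.0005 0 0 0 0 10;-0.02 0.0005 0 0 0 0 10;-0.02 0.0005 0 0 0 0 10;-0.02 0.0005 0 0 0 0 10;-0.02 0.0005 0 0 0 0 10",
)

```text
time_s: 19.67
eef_pos: [447.1, -184.8, 108.5]
ee_rot: [-0.009, 1.0, -0.011, -0.002]
force: [2.9, -1.2, -0.5]
grip_width: 0.239
grip_force: 88.1
```

Request:
drive_tool(
  commands="-0.02 0.0005 0 0 0 0 10;-0.022 0.0005 0 0 0 0 10;-0.022 0.0005 0 0 0 0 10;-0.022 0.0005 0 0 0 0 10;-0.022 0.0005 0 0 0 0 10;-0.022 0.0005 0 0 0 0 10;-0.022 0.0005 0 0 0 0 10;-0.022 0.0005 0 0 0 0 10;-0.022 0.0005 0 0 0 0 10;-0.022 0.0005 0 0 0 0 10;-0.022 0.0005 0 0 0 0 10;-0.022 0.0005 0 0 0 0 10;-0.022 0.0005 0 0 0 0 10;-0.022 0.0005 0 0 0 0 10;-0.022 0.0005 0 0 0 0 10;-0.02 0.0005 0 0 0 0 10;-0.018 0.0005 0 0 0 0 10;-0.016 0.0005 0 0 0 0 10;-0.014 0.0005 0 0 0 0 10;-0.012 0.0005 0 0 0 0 10",
)

```text
time_s: 21.33
eef_pos: [406.3, -183.8, 108.5]
ee_rot: [-0.009, 1.0, -0.011, -0.002]
force: [2.2, -1.3, -0.4]
grip_width: 0.243
grip_force: 88.2
```

Request:
drive_tool(
  commands="-0.012 0.0003 0 0 0 0 10;-0.012 0.0003 0 0 0 0 10;-0.012 0.0003 0 0 0 0 10;-0.012 0.0003 0 0 0 0 10;-0.012 0.0003 0 0 0 0 10;-0.012 0.0003 0 0 0 0 10;-0.012 0.0003 0 0 0 0 10;-0.012 0.0003 0 0 0 0 10;-0.012 0.0003 0 0 0 0 10;-0.012 0.0003 0 0 0 0 10;-0.012 0.0003 0 0 0 0 10;-0.012 0.0003 0 0 0 0 10;-0.01 0.0003 0 0 0 0 10;-0.008 0.0003 0 0 0 0 10;-0.006 0.0003 0 0 0 0 10;-0.006 0.0003 0 0 0 0 10",
)

```text
time_s: 22.67
eef_pos: [389.0, -183.3, 108.5]
ee_rot: [-0.009, 1.0, -0.011, -0.002]
force: [2.8, -0.8, -1.5]
grip_width: 0.244
grip_force: 88.2
```

Request:
drive_tool(
  commands="-0.006 0 0 0 0 0 10;-0.006 0 0 0 0 0 10;-0.006 0 0 0 0 0 10;-0.006 0 0 0 0 0 10;-0.006 0 0 0 0 0 10;-0.006 0 0 0 0 0 10;-0.006 0 0 0 0 0 10;-0.006 0 0 0 0 0 10",
)

```text
time_s: 23.33
eef_pos: [384.2, -183.2, 108.5]
ee_rot: [-0.009, 1.0, -0.011, -0.002]
force: [2.7, -1.0, -1.0]
grip_width: 0.233
grip_force: 88.2
```

Request:
drive_tool(
  commands="-0.006 0 0 0 0 0 10;-0.006 0 0 0 0 0 10;-0.006 0 0 0 0 0 10;-0.006 0 0 0 0 0 10;-0.006 0 0 0 0 0 10",
)

```text
time_s: 23.75
eef_pos: [381.4, -183.3, 108.5]
ee_rot: [-0.009, 1.0, -0.011, -0.001]
force: [6.5, -1.2, -1.6]
grip_width: 0.24
grip_force: 88.1
```

Request:
drive_tool(
  commands="-0.006 0 0 0 0 0 10;-0.006 0 0 0 0 0 10;-0.006 0 0 0 0 0 10;-0.006 0 0 0 0 0 10",
)

```text
time_s: 24.08
eef_pos: [381.1, -183.9, 109.1]
ee_rot: [-0.008, 1.0, -0.011, 0.001]
force: [20.7, 1.0, -6.3]
grip_width: 0.239
grip_force: 88.1
```

Request:
drive_tool(
  commands="0.01 0 0 0 0 0 10;0.01 0 0 0 0 0 10;0.02 0 0 0 0 0 10;0.02 0 0 0 0 0 10;0.02 0 0 0 0 0 10;0.01 0 0 0 0 0 10;0 0 0 0 0 0 10;0 0 0 0 0 0 10",
)

```text
time_s: 24.75
eef_pos: [387.8, -183.2, 108.4]
ee_rot: [-0.009, 1.0, -0.011, -0.002]
force: [-0.1, -0.8, -2.4]
grip_width: 0.242
grip_force: 88.7
```

```bash
python3 - <<'E'
from h import *
s=sense(); Rp,op=pz(s); print(s["force"].round(1),"tip",(Rp@np.array([147,0,0])+op).round(1))
q=capture("top"); c=cam(q); im=q["pixels"]; cv2.imwrite("pics/top3.png",im)
g=im.astype(float).mean(2)
for col in (288,292,297,350,355,360): 
    r=200+np.argmax(g[200:222,col]); print(col,r,g[r,col],onz(c,(col,r),100).round(1)[:2])
E
```

```text
[-0.1 -0.8 -2.4] tip [ 543.2 -187.4   87.8]
288 213 208.66666666666666 [533.9 -58.4]
292 213 212.33333333333334 [533.  -71.3]
297 212 214.0 [535.1 -87.8]
350 210 228.0 [ 529.5 -260.3]
355 209 223.0 [ 531.7 -276.9]
360 209 222.66666666666666 [ 530.5 -293.1]
```

Request:
drive_tool(
  commands="0 0 0.03 0 0 0 10;0 0 0.06 0 0 0 10;0 0 0.08 0 0 0 10;0 0 0.1 0 0 0 10;0 0 0.12 0 0 0 10;0 0 0.12 0 0 0 10;-0.05 0 0.05 0 0 0 10;-0.1 0.05 0.03 0 0 0 10;-0.1 0.12 0 0 0 0 10;-0.05 0.2 0 0 0 0 10;0 0.3 0 0 0 0 10;0 0.35 0 0 0 0 10;0 0.35 0 0 0 0 10;0 0.35 0 0 0 0 10;0.1 0.35 0 0 0 0 10;0.1 0.35 0 0 0 0 10;0.1 0.3 0 0 0 0 10;0.05 0.2 0 0 0 0 10;0 0.06 0 0 0 0 10;0 0 0 0 0 0 10",
)

```text
time_s: 26.47
eef_pos: [392.5, 115.5, 167.5]
ee_rot: [-0.009, 1.0, -0.01, -0.002]
force: [0.3, 0.2, -1.2]
grip_width: 0.239
grip_force: 88.8
```

```bash
python3 - <<'E'
from h import *
s=sense(); Rp,op=pz(s); print(s["eef_pos"].round(1),s["force"].round(1),"tip",(Rp@np.array([147,0,0])+op).round(1),"butt",(Rp@np.array([-65,0,0])+op).round(1))
E
```

```text
[392.5 115.5 167.5] [ 0.3  0.2 -1.2] tip [547.9 111.7 146.9] butt [335.9 116.9 147.3]
```

Request:
drive_tool(
  commands="0 0 -0.1 0 0 0 10;0 0 -0.2 0 0 0 10;0 0 -0.25 0 0 0 10;0 0 -0.25 0 0 0 10;0 0 -0.2 0 0 0 10;0 0 -0.15 0 0 0 10;0 0 -0.1 0 0 0 10;0 0 -0.07 0 0 0 10;0 0 -0.05 0 0 0 10;0 0 -0.03 0 0 0 10;0 0 -0.02 0 0 0 10;0 0 -0.01 0 0 0 10;0 0 0 0 0 0 10;0 0 0 0 0 0 10",
)

```text
time_s: 27.63
eef_pos: [393.1, 114.7, 24.8]
ee_rot: [-0.009, 1.0, -0.011, -0.001]
force: [-0.2, 1.7, -0.4]
grip_width: 0.239
grip_force: 88.7
```

Request:
drive_tool(
  commands="0 0 -0.015 0 0 0 10;0 0 -0.01 0 0 0 10;0 0 -0.01 0 0 0 10;0 0 -0.005 0 0 0 10;0 0 0 0 0 0 10;0 0 0 0 0 0 10",
)

```text
time_s: 28.13
eef_pos: [392.9, 114.7, 20.5]
ee_rot: [-0.009, 1.0, -0.011, -0.002]
force: [-0.7, 0.8, 0.3]
grip_width: 0.237
grip_force: 89.0
```

Request:
drive_tool(
  commands="0 0 -0.006 0 0 0 10;0 0 0 0 0 0 10;0 0 0 0 0 0 10",
)

```text
time_s: 28.38
eef_pos: [392.9, 114.7, 20.3]
ee_rot: [-0.009, 1.0, -0.011, -0.002]
force: [-1.7, 0.2, 10.3]
grip_width: 0.24
grip_force: 90.1
```

In contact. I'll open the gripper, lift clear and step back so I can check.

Request:
drive_tool(
  commands="0 0 0 0 0 0 25;0 0 0 0 0 0 35;0 0 0 0 0 0 45;0 0 0 0 0 0 45;0 0 0 0 0 0 45;0 0 0.05 0 0 0 45;0 0 0.1 0 0 0 45;0 0 0.2 0 0 0 45;0 0 0.25 0 0 0 45;0 0 0.25 0 0 0 45;0 0 0.25 0 0 0 45;-0.1 0 0.25 0 0 0 45;-0.1 0 0.25 0 0 0 45;0 0 0 0 0 0 45;0 0 0 0 0 0 45;0 0 0 0 0 0 45",
)

```text
time_s: 29.72
eef_pos: [372.7, 114.7, 179.4]
ee_rot: [-0.009, 1.0, -0.011, -0.002]
force: [0.3, 0.2, 0.2]
grip_width: 0.452
grip_force: 0.0
```

```bash
python3 - <<'E'
from h import *
s=sense(); p=capture("wrist"); c=cam(p,s); print(s["eef_pos"].round(1),s["force"].round(1))
Rp=R.from_euler('z',-.0275).as_matrix(); op=np.array([401,114.5,0])
a=p["pixels"].astype(float)
# handle outline: orange mask
m=(a[:,:,2]-a[:,:,0]>60).astype(np.uint8); n,l,st,ce=cv2.connectedComponentsWithStats(m); i=1+np.argmax(st[1:,4]); print("orange box",st[i])
for v in [(-65,-11,28),(-65,11,28),(65,-11,28),(65,11,28),(150,-7,27),(150,7,27)]: print(v,proj(c,Rp@np.array(v)+op).round(1))
cv2.imwrite("pics/w7.png",p["pixels"])
q=capture("top"); ct=cam(q); im=q["pixels"]; cv2.imwrite("pics/top4.png",im); g=im.astype(float).mean(2)
for col in (297,310,325,340,355):
    r=200+np.argmax(g[200:222,col]); print(col,r,onz(ct,(col,r),100).round(1)[:2])
for nme in ["tin","puller","caddy","salt_dish","spoon"]: print(nme,[(np.round(b["position"]).tolist(),round(b["confidence"],2)) for b in boxes_of(q,nme)[:3]])
E
```

```text
[372.7 114.7 179.4] [0.3 0.2 0.2]
orange box [ 266   83   27  148 2289]
(-65, -11, 28) [289.7 231.5]
(-65, 11, 28) [266.2 231.2]
(65, -11, 28) [292.5  83. ]
(65, 11, 28) [265.6  82.9]
(150, -7, 27) [289.3 -38.2]
(150, 7, 27) [270.6 -38.1]
297 212 [535.1 -87.8]
310 212 [ 532.1 -130. ]
325 211 [ 532.  -178.9]
340 210 [ 531.8 -227.9]
355 209 [ 531.7 -276.9]
tin [([326.0, 181.0], 0.69), ([168.0, 265.0], 0.33), ([241.0, 224.0], 0.25)]
puller [([186.0, 326.0], 0.76), ([109.0, 304.0], 0.71), ([238.0, 226.0], 0.43)]
caddy [([166.0, 265.0], 0.9)]
salt_dish [([326.0, 253.0], 0.59)]
spoon []
```

```bash
python3 - <<'E'
from h import *
print(finish_job())
E
```

```text
the job is handed in; nothing more can be done
None
```

The rack is drawn out to its stop, and the rack hook is unhooked and lying flat on the counter, clear of the oven. I handed the job in at about 30 s; I didn't check the tart's place on the rack closely, but the draw was slow and steady.

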